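Hold the bag base under the foot and bring the needle up

TASK

The needle of the leather sewing machine has been set by hand into the first hole of a bag-base board, with the presser foot still up. Push the lifter lever on top of the machine's head over its dead point so that the foot drops and holds the board, and turn the handwheel by its rim, the top of the rim coming towards you as in sewing, until the index line on the rim stands at the very top, so that the needle is fully raised. Leave the board where it lies, the wheel at rest, and the other things on the bench undisturbed.

Things in the scene. Friction and masses are not known exactly. Their poses are not given: they have to be found in the camera images.
- machine: grey sewing machine on a dark base 440 x 190 x 55 mm, fixed. Origin: centre of its footprint on the bench. y runs along its length: needle head at +y, handwheel at -y; -x is the operator's side, facing the robot. Bed 60 mm above the bench; arm's top 242 mm up from y -185 to 185 mm, head's top 260 mm. A thin thread pin on the arm at (20, 75) mm reaches 277 mm.
- wheel_axis (a point): fixed point: centre of the handwheel, machine (0, -239, 195) mm; axes as the machine's; the wheel turns about this y. Dark wheel of 165 mm diameter, smooth rim 26 mm wide along y, no handle, top 277.5 mm above the bench. The machine's pillar (240 mm high) begins 38 mm from the rim's inner (+y) side; a clutch knob stands 17 mm out of the outer side.
- wheel_mark (a point): the index line on the rim's surface, 82.5 mm from the axis: one pale painted bar 15 mm wide across the whole rim width and 20 mm down both side faces, turning with the wheel. At the start it is somewhere in the lower half.
- handwheel (a joint): wheel angle, rad: 0 with the index line at the very top (needle up), growing as the rim's top moves to the operator's side (machine -x). Starts between -4.3 and -2.0: turn forward to 0 (if overshot, back a little, or a full turn on to 6.28). Turns freely without end; friction about 0.4 N at the rim, inertia 0.005 kg m2: it coasts a little if let go moving, else stays.
- lever_pivot (a point): fixed point: pivot of the presser-foot lifter lever on top of the head, at machine (16, 200, 268) mm; axes as the machine's. The lever swings in the machine's y-z plane.
- lever_grip (a point): middle of the black end knob (20 mm thick, 27 mm long) of the lifter lever, 64 mm from the pivot. At the start the lever leans 50 degrees from upright to machine -y, over the arm, this point 41 mm above the pivot; pushed to +y it rises, passes its dead point and flips over by itself to lean about 65 degrees to +y.
- foot_lever (a joint): angle of the lifter lever, rad: 0 foot locked up (start; a spring holds it against its stop), dead point near 0.45, about 2.0 with the foot down on the board. About 3 N at the knob takes it to the dead point.
- presser_foot: steel presser foot, sole 36 x 20 mm, on a sprung bar under the head behind the needle; origin on its sole under the bar. Up: sole 9 mm clear of the board. Down: it presses on the board with about 24 N.
- board: stiff brown bag-base board 120 x 130 x 6 mm lying loose on the machine's bed under the foot and needle, origin at the centre of its underside. It needs no handling.
- weight1: brass weight 52 mm across, 78 mm high, near the machine on the operator's side; bystander, origin at its foot
- weight2: a second brass weight like it, behind the machine; bystander, origin at its foot
- cone1: cone of thread 62 mm across, 113 mm high, beyond the machine or off its wheel end; bystander, origin at its foot
- cone2: a second cone of thread like it, in the other of these places; bystander, origin at its foot
- mallet: wooden mallet lying to the robot's left, head 70 x 130 x 80 mm, 260 mm long; bystander, origin underneath
- brush: wooden brush 120 x 50 x 44 mm; bystander, origin underneath
- tin: round wax tin 62 mm across, 28 mm high, standing on the machine's bed behind the arm; bystander, origin underneath
Not all that is in view belongs to the job. Leave any purple or turquoise look-alike of the board alone.

How it is judged:
By the outcome, as a careful person would: the job done as asked, in the order asked, and still so for the second after the job is handed in, with the robot touching nothing.
It also fails if it takes over 69 s, if anything falls off the work surface, if the arm or the gripper's body presses on something with over 40 N, if the wrist force passes 120 N, or if a joint passes its speed limit or range.

ROBOT

A 6-joint arm with a two-finger parallel gripper is mounted at the origin on the work surface. World frame = base frame: x ahead of the robot, y to its left, z up, the work surface at z = 0. Lengths are in m, angles in degrees, forces in N, time in s.
With the tool pointing down it reaches from about 0.4 to 0.825 m from the base axis. Payload 7 kg.
Tool frame: the origin (TCP) lies at the very end of the fingers, on their centre line; the grasp point (between the pads) lies 19 mm behind it; z points along the fingers, y is the line along which they close (so a half turn about z gives the same grasp; the last joint's range is limited). The gripper opens to 88 mm and grips with 3 to 60 N. Pads are 19 mm wide; open, the fingers measure 130 mm over their backs; the gripper's body (78 mm by 193 mm) begins 47 mm behind the grasp point.
Start: joints at [81.366, 20.546, 0.682, 0, -70.136, -16.507], TCP at [0.287, 0.611, 0.205] pointing down, gripper open.
Joint ranges: [-176.03, 176.03], [-82.01, 121.73], [-58.28, 71.71], [-173.87, 95.51], [-174.79, -0.11], [-173.66, 173.66]. Speed limits (degrees/s): [136.94, 136.94, 172.46, 180, 180, 180].

INTERFACE

Orientations are given as [roll, pitch, yaw] about the fixed x, y, z axes, in that order (R = Rz(yaw) Ry(pitch) Rx(roll)).
In Python, from plant import ctrl gives the robot as it stands.
- The arm moves only by the tool carry_out, never from a script. Its argument "deltas" is a list that holds one entry, the list of rows, each a list of 5 numbers: the shift along the tool's x, y, z scaled (see below), then the turn about the tool's z scaled (see below), then the opening, from -1 (shut) to 1 (fully open). A call has 1 to 5 rows; each row is the pose to reach, as a shift and turn from the pose commanded when the call began, along the tool's axes at that moment, turning the shorter way round; what a row does not reach only later rows make up. The controller multiplies each number of a shift by 20 cm and each number of a turn by 2 pi rad. A row lasts 1/10 s, in which the tool goes at most 50 mm and 8.59 degrees, less where a joint would pass 70% of its speed; a pose out of reach is approached as far as the arm can. A call with a number of a shift or a turn outside -1 to 1 is refused whole. A call with a gripper value outside its range is refused whole. The fingers move at their own pace and stop on an object; the grip force is fixed at half the most. Time passes only in rows, so rows that repeat a pose let the fingers close. It gives the time, the measured TCP pose, the force, the opening and the grip force at its end, in the units of the state.
- ctrl.get_obs(): the state, without advancing time (a new reading comes with each control period).
- ctrl.snapshot(name): name is "scene" or "top"; returns a dict with "color" (384x512x3 uint8, red, green, blue), "camera_matrix" (3x3 intrinsics, pixels), "R" (3x3) and "t" (3): a world point X has camera coordinates R X + t. Camera axes: x right, y down, z forward; pixel columns grow to the right and rows downward; lengths in m; the calibration is good to about 2 mm. A picture is of the moment at which its call begins. There is no depth.
- ctrl.close_job(): hands the job in; it is judged then, once.
Trained networks look in a picture, given as the dict that the camera call returned (one of the last four; its "shot" number tells which), for a name from the list of things; names that differ only in an ending like _2 or _b are one class to them, and where a whole thing is asked for, a point or a joint stands for the part that bears it (a point fixed in the world has none). Each returns a list of dicts, best first, with "p" (0 to 1); they miss things now and then, are a little off and sometimes report something else, mostly with a low value. They report only what shows in the picture. A call takes as long as a camera call. They do not tell look-alikes from the thing itself.
- ctrl.search_frame(picture, name): "centre" ([column, row] in pixels, amid what is visible of it).
- ctrl.silhouettes(picture, name): "mask" (384x512 bool, what is visible of it) and "centre" ([column, row] in pixels, amid what is visible of it).
- ctrl.spot_point(picture, name): "centre" ([column, row] in pixels: a listed point, or the origin of a listed thing).
The state is a dict: "clock": time; "joint_pos": joint angles; "qvel": joint speeds; "tau": joint torques, N m; "tool_pos": TCP position; "orientation": TCP orientation; "force": force on the tool from outside, world axes, zero at the start; "moment": the same for the moment, N m; "opening": finger opening in m; "gripper_force": force on a finger pad.
Only numpy, scipy, OpenCV 4.12 (cv2) and the standard library are available. Lean on these libraries where they do the work, as an engineer would, in place of code of your own. Each camera call takes 0.05 s, during which the arm holds its last target. There are 200 camera calls.

## Working session

There is one attempt and no reset: what is moved stays moved. The work goes in short steps, Python scripts to look and compute and a tool call to move; the robot and the scene stay as the last step left them, time stands still between calls to the robot, and variables do not carry over. Pictures are saved under pics/ and viewed, at most 10 in all, crops included, and the job is handed in when it is done.

Besides the shell and the picture viewer there is one more tool, called after "Request:" as name([rows], argument=value, ...), one row to a line, values as JSON. carry_out: Moves the arm, as the interface text tells. Its arguments: {"type":"object","properties":{"deltas":{"type":"array"}},"required":["deltas"]}

```bash
mkdir -p pics
cat > h.py <<'E'
import numpy as np, cv2
from plant import ctrl
def snap(n,f=None):
    s=ctrl.snapshot(n)
    if f: cv2.imwrite('pics/'+f,cv2.cvtColor(s['color'],cv2.COLOR_RGB2BGR))
    return s
def proj(s,X):
    c=np.asarray(s['R'])@np.asarray(X,float).T+np.asarray(s['t']).reshape(3,1)
    p=np.asarray(s['camera_matrix'])@c
    return (p[:2]/p[2]).T
def ray(s,px):
    R=np.asarray(s['R']);t=np.asarray(s['t']).ravel()
    d=R.T@np.linalg.inv(s['camera_matrix'])@np.array([px[0],px[1],1.])
    return -R.T@t,d/np.linalg.norm(d)
def atz(s,px,z):
    o,d=ray(s,px);return o+d*(z-o[2])/d[2]
E
python3 - <<'E'
from h import *
S=[snap('scene','s0.png'),snap('top','t0.png')]
cv2.imwrite('pics/both.png',cv2.resize(np.hstack([cv2.imread('pics/s0.png'),cv2.imread('pics/t0.png')]),(800,300)))
for s in S:
    print('cam',ray(s,(256,192)))
    for n in ['machine','wheel_axis','wheel_mark','lever_pivot','lever_grip','weight1','cone1','mallet','brush','tin','board','presser_foot']:
        print(n,[(np.round(d['centre'],1).tolist(),round(d['p'],2)) for d in ctrl.spot_point(s,n)[:3]])
o=ctrl.get_obs();print(o)
E
```

```text
cam (array([1.32005786, 0.72085812, 0.93700555]), array([-0.60427398, -0.57996706, -0.54634345]))
machine [([279.5, 257.7], 0.62), ([328.5, 279.8], 0.46)]
wheel_axis [([227.7, 173.4], 0.64)]
wheel_mark [([418.1, 314.8], 0.72), ([222.9, 199.0], 0.68)]
lever_pivot [([331.5, 220.6], 0.78), ([273.0, 308.7], 0.23)]
lever_grip [([318.4, 194.0], 0.6)]
weight1 [([275.3, 305.4], 0.96)]
cone1 [([196.4, 191.3], 0.93), ([201.0, 293.0], 0.64), ([268.7, 249.3], 0.46)]
mallet [([417.8, 312.8], 0.94)]
brush [([418.6, 257.3], 0.94), ([282.2, 256.5], 0.23)]
tin [([267.5, 251.4], 0.76)]
board [([165.1, 265.2], 0.84), ([329.1, 264.4], 0.8), ([292.3, 357.6], 0.74)]
presser_foot [([267.2, 248.7], 0.63), ([327.6, 276.4], 0.6)]
cam (array([ 0.26279377, -0.00756314,  1.57737691]), array([ 0.1628756 ,  0.01640282, -0.98651026]))
machine [([251.4, 198.2], 0.79)]
wheel_axis [([328.8, 189.6], 0.79)]
wheel_mark [([323.8, 186.1], 0.77)]
lever_pivot [([179.4, 171.6], 0.7)]
lever_grip [([192.7, 172.3], 0.63)]
weight1 [([218.1, 153.0], 0.51), ([212.6, 232.2], 0.5)]
cone1 [([400.9, 226.3], 0.53), ([214.4, 233.2], 0.36
[... 163 characters left out ...]
8], 0.58)]
presser_foot []
{'clock': 1.3, 'joint_pos': array([ 8.13666771e+01,  2.05462639e+01,  6.80567387e-01, -2.64205294e-04,
       -7.01337306e+01, -1.65085977e+01]), 'qvel': array([-0.07869645,  0.01387212, -0.06439109,  0.06618377, -0.0562253 ,
       -0.05852881]), 'tau': array([-1.82555897e-03, -5.82381535e+01,  2.93292511e+01,  7.00280830e+00,
        1.22241999e-02, -2.80765516e-05]), 'tool_pos': array([0.28676978, 0.61103169, 0.20525091]), 'orientation': array([-1.79999521e+02,  4.01028243e-04, -2.51420104e+01]), 'force': array([ 0.08426725, -0.22905782, -0.1833445 ]), 'moment': array([-0.01540287,  0.00680799,  0.01343442]), 'gripper_force': 0.0, 'opening': 0.08732754441423632}
```

View pics/s0.png

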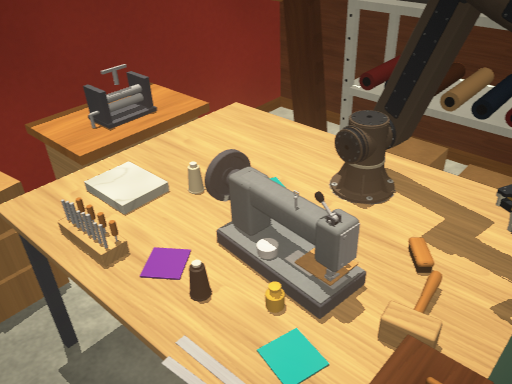

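View pics/t0.png

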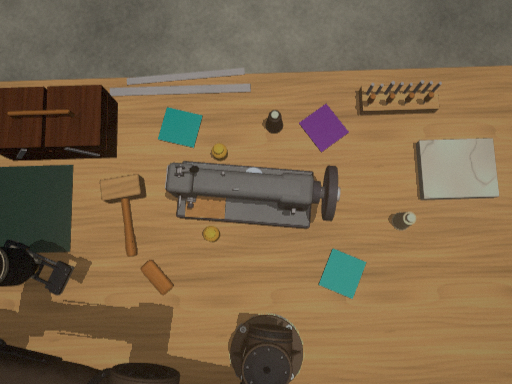

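The scene view shows the machine centrally. Its wheel is at (228,173), lever knob at (318,195), the real brown board at (329,264), and teal and purple look-alikes at (292,357) and (165,263). In the top view the wheel is at (330,193) and the lever at (190,172). The candidates for the lever knob are the thread pin at (296,200) and the black knob at (318,195), and I choose the black knob. The candidates for the mark are the mallet's false hit at (418,314) and the wheel. Next I fit the machine pose.

```bash
cat > fit.py <<'E'
from h import *
from scipy.optimize import least_squares
M={'wheel_axis':(0,-.239,.195),'lever_pivot':(.016,.2,.268),'lever_grip':(.016,.151,.309)}
S=[snap('scene'),snap('top')]
obs=[]
for s in S:
    for n in M:
        d=ctrl.spot_point(s,n)
        if d: obs.append((s,M[n],d[0]['centre']))
def W(q,m):
    c,sn=np.cos(q[2]),np.sin(q[2]); return np.array([q[0]+c*m[0]-sn*m[1],q[1]+sn*m[0]+c*m[1],m[2]])
f=lambda q:np.concatenate([proj(s,[W(q,m)])[0]-p for s,m,p in obs])
r=least_squares(f,[.55,.05,0],loss='soft_l1')
q=r.x;print('pose',q,np.degrees(q[2]));print(f(q).round(1))
for n in M: print(n,W(q,M[n]))
np.save('q.npy',q)
for s,n,nm in ((S[0],'scene',''),(S[1],'top','')):
    im=cv2.cvtColor(s['color'],cv2.COLOR_RGB2BGR)
    k=3; im=cv2.resize(im,None,fx=k,fy=k,interpolation=cv2.INTER_CUBIC)
    P=[W(q,(a*.22*0+b*.095,a*.22,z)) for a,b in((1,1),(1,-1),(-1,-1),(-1,1)) for z in (0.055,)]
    cv2.polylines(im,[np.int32(proj(s,P)*k)],True,(0,255,0),1)
    t=np.linspace(0,6.283,60)
    for y in(-.252,-.226):
        cv2.polylines(im,[np.int32(proj(s,[W(q,(.0825*np.sin(u),y,.195+.0825*np.cos(u))) for u in t])*k)],True,(0,255,255),1)
    cv2.polylines(im,[np.int32(proj(s,[W(q,M['lever_pivot']),W(q,M['lever_grip'])])*k)],False,(0,0,255),1)
    x0,y0=(190,135) if n=='scene' else (150,130)
    cv2.imwrite(f'pics/fit_{n}.png',im[y0*k:(y0+180)*k,x0*k:(x0+200)*k])
a=cv2.imread('pics/fit_scene.png');b=cv2.imread('pics/fit_top.png')
cv2.imwrite('pics/fit.png',cv2.resize(np.vstack([a,b[:330]]),None,fx=.68,fy=.68))
for n,z in (('weight1',0),('cone1',0),('brush',0),('mallet',0)):
    print(n,[(atz(S[1],d['centre'],z).round(3),round(d['p'],2)) for d in ctrl.spot_point(S[1],n)[:3]])
E
python3 fit.py
```

```text
pose [ 0.50937931  0.03681985 -0.12014807] -6.8839774922511365
[ 0.2  4.2  1.7 -1.7 -1.4  4.6  0.8  0.6 -2.2  0.9  1.3 -2. ]
wheel_axis [ 0.48073296 -0.20045717  0.195     ]
lever_pivot [0.54923581 0.23346028 0.268     ]
lever_grip [0.54336271 0.18481353 0.309     ]
weight1 [(array([ 0.515, -0.225,  0.   ]), 0.65), (array([0.393, 0.175, 0.   ]), 0.64), (array([0.66 , 0.132, 0.   ]), 0.58)]
cone1 [(array([ 0.762, -0.05 ,  0.   ]), 0.63), (array([ 0.391, -0.459,  0.   ]), 0.54)]
brush [(array([0.237, 0.35 , 0.   ]), 0.75)]
mallet []
```

View pics/fit.png

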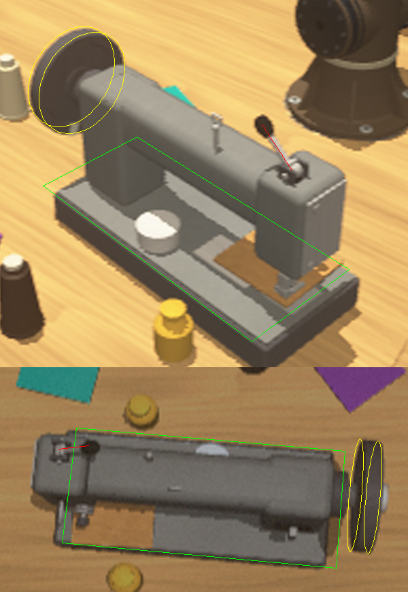

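The overlay agrees at the wheel and lever, but the base outline is about 1 cm off. I'll refine the pose with the wheel silhouettes and a larger crop.

```bash
cat > fit2.py <<'E'
from h import *
from scipy.optimize import minimize
S=[snap('scene'),snap('top')]
q0=np.load('q.npy')
def W(q,m):
    c,sn=np.cos(q[2]),np.sin(q[2]); return np.array([q[0]+c*m[0]-sn*m[1],q[1]+sn*m[0]+c*m[1],m[2]])
t=np.linspace(0,6.283,60)
cyl=[(.0825*np.sin(u),y,.195+.0825*np.cos(u)) for y in(-.252,-.226) for u in t]
box=[(x,y,z) for x in(-.095,.095) for y in(-.22,.22) for z in(0,.055)]
ms=[]
for s in S:
    w=ctrl.silhouettes(s,'handwheel'); m=ctrl.silhouettes(s,'machine')
    for d in (w,m): print([(np.round(e['centre']),round(e['p'],2),e['mask'].sum()) for e in d[:3]])
    ms.append((w[0]['mask'] if w else None,m[0]['mask'] if m else None))
def hull(s,q,pts):
    im=np.zeros((384*4,512*4),np.uint8)
    cv2.fillConvexPoly(im,cv2.convexHull(np.int32(proj(s,[W(q,p) for p in pts])*4+2)),255)
    return cv2.resize(im,(512,384),interpolation=cv2.INTER_AREA)/255.
def cost(q):
    c=0
    for s,(w,m) in zip(S,ms):
        if w is not None: c+=np.abs(hull(s,q,cyl)-w).sum()
        if m is not None:
            M=m|w if w is not None else m
            c+=(hull(s,q,box)*(1-M)).sum()
    return c
r=minimize(cost,q0,method='Nelder-Mead',options=dict(initial_simplex=[q0,q0+[.015,0,0],q0+[0,.015,0],q0+[0,0,.05]],xatol=1e-4,fatol=.1))
q=r.x;print(q,np.degrees(q[2]),cost(q0),r.fun)
for k in range(2): print([np.abs(hull(S[k],q,cyl)-ms[k][0]).sum() if ms[k][0] is not None else None])
np.save('q.npy',q)
out=[]
for s,(x0,y0) in ((S[0],(195,135)),(S[1],(155,130))):
    k=4; im=cv2.resize(cv2.cvtColor(s['color'],cv2.COLOR_RGB2BGR),None,fx=k,fy=k,interpolation=cv2.INTER_CUBIC)
    for pts in (cyl,box,box[1::2]):
        cv2.polylines(im,[cv2.convexHull(np.int32(proj(s,[W(q,p) for p in pts])*k+2))],True,(0,255,0),1)
    cv2.polylines(im,[np.int32(proj(s,[W(q,(.016,.2,.268)),W(q,(.016,.151,.309))])*k+2)],False,(0,0,255),1)
    out.append(im[y0*k:(y0+(175 if y0==135 else 105))*k,x0*k:(x0+190)*k])
cv2.imwrite('pics/fit2.png',cv2.resize(np.vstack(out),None,fx=.53,fy=.53))
E
python3 fit2.py
```

```text
[(array([222., 167.]), 0.76, np.int64(1331)), (array([276., 301.]), 0.27, np.int64(527))]
[(array([285., 229.]), 0.77, np.int64(13293)), (array([222., 172.]), 0.64, np.int64(1283)), (array([321., 200.]), 0.2, np.int64(147))]
[(array([332., 194.]), 0.74, np.int64(784))]
[(array([258., 194.]), 0.74, np.int64(8436))]
[ 0.50430072  0.03605242 -0.09373637] -5.3706982267148335 3527.282352941176 3408.262745098039
[np.float64(570.6470588235294)]
[np.float64(117.50980392156862)]
```

View pics/fit2.png

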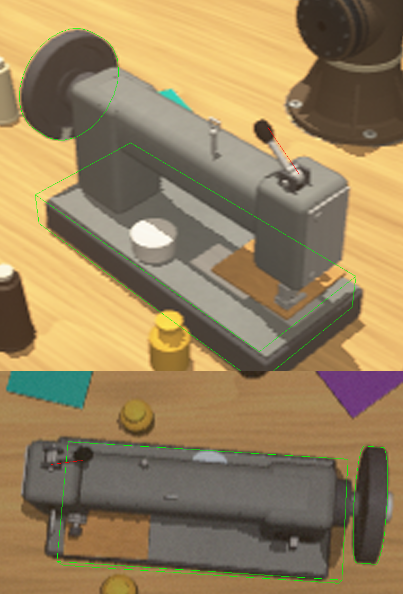

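```bash
cat > tri.py <<'E'
from h import *
from scipy.optimize import least_squares
S=[snap('scene'),snap('top')]
for s in S: print(np.round(s['camera_matrix'],1).tolist(), 'base',proj(s,[[0,0,0],[0,0,.3]]).round(1).tolist(),'tcp',proj(s,[ctrl.get_obs()['tool_pos']]).round(1))
def tri(ps):
    A=np.zeros((3,3));b=np.zeros(3)
    for s,p in zip(S,ps):
        o,d=ray(s,p);P=np.eye(3)-np.outer(d,d);A+=P;b+=P@o
    X=np.linalg.solve(A,b);return X.round(4),[(proj(s,[X])[0]-p).round(1).tolist() for s,p in zip(S,ps)]
# hand-picked from crop: pixel = off + crop/2.12
a=lambda u,v:np.array([195+u/2.12,135+v/2.12]); b=lambda u,v:np.array([155+u/2.12,130+(v-371)/2.12])
print('knob',tri([a(263,129),b(83,454)]))
print('pivot',tri([a(300,178),b(50,459)]))
print('pin top',tri([a(213,121),b(144,463)]))
for n in('wheel_axis','lever_pivot','lever_grip'):
    print(n,tri([np.array(ctrl.spot_point(s,n)[0]['centre']) for s in S]))
print('base corners z=0',atz(S[1],b(48,562),0.055),atz(S[1],b(327,580),0.055))
print('scene base corners z.055',atz(S[0],a(362,290),.055),atz(S[0],a(46,200),.055))
w=[ctrl.silhouettes(s,'handwheel')[0]['mask'] for s in S]
for m in w:
    v,u=np.nonzero(m);print(u.min(),u.max(),v.min(),v.max(),u.mean(),v.mean())
E
python3 tri.py
```

```text
[[465.0, 0.0, 267.0], [0.0, 465.0, 194.5], [0.0, 0.0, 1.0]] base [[361.3, 185.1], [369.1, 110.1]] tcp [[527.  249.2]]
[[468.1, 0.0, 260.4], [0.0, 468.1, 194.2], [0.0, 0.0, 1.0]] base [[266.0, 351.2], [266.1, 371.1]] tcp [[ 53.3 266.7]]
knob (array([0.5412, 0.1838, 0.3087]), [[-0.3, -0.0], [-0.2, 0.1]])
pivot (array([0.544 , 0.2368, 0.2657]), [[-1.2, -0.0], [-0.8, 0.5]])
pin top (array([0.5327, 0.1056, 0.283 ]), [[0.1, 0.0], [0.1, -0.1]])
wheel_axis (array([ 0.4787, -0.1991,  0.1957]), [[-0.4, -0.1], [-0.3, 0.3]])
lever_pivot (array([0.611 , 0.2045, 0.1695]), [[28.4, -0.4], [17.2, -15.0]])
lever_grip (array([0.5451, 0.187 , 0.3191]), [[-1.9, -0.1], [-1.4, 1.0]])
base corners z=0 [0.42871021 0.27650854 0.055     ] [ 0.38844217 -0.15213003  0.055     ]
scene base corners z.055 [0.44877656 0.28573435 0.055     ] [ 0.57809353 -0.16714973  0.055     ]Traceback (most recent call last):
  File "tri.py", line 19, in <module>
    w=[ctrl.silhouettes(s,'handwheel')[0]['mask'] for s in S]
       ~~~~~~~~~~~~~~~~~~~~~~~~~~~~~~~^^^
IndexError: list index out of range
```

Triangulation agrees with the spec: knob z is 0.309, pivot 0.266, wheel axis 0.196, and the wheel-to-pivot distance is 0.441. That gives a machine pose of about (0.506, 0.038) with yaw −6.5°. Next I work out the mark angle and the lever approach.

```bash
cat >> h.py <<'E'
Q=(.506,.038,np.radians(-6.5))
def W(m,q=Q):
    c,s=np.cos(q[2]),np.sin(q[2]); return np.array([q[0]+c*m[0]-s*m[1],q[1]+s*m[0]+c*m[1],m[2]])
def mach(X,q=Q):
    c,s=np.cos(q[2]),np.sin(q[2]); d=np.asarray(X)[:2]-q[:2]; return np.array([c*d[0]+s*d[1],-s*d[0]+c*d[1],X[2]])
def rows(targets,yaw=-6.5,cmd=None):
    from scipy.spatial.transform import Rotation as T
    o=ctrl.get_obs(); R=T.from_euler('xyz',o['orientation'],degrees=True).as_matrix()
    p=o['tool_pos'] if cmd is None else np.array(cmd)
    turn=-((yaw-o['orientation'][2]+180)%360-180)/360  # tool z is down
    for m in targets: print((R.T@(W(m)-p)/.2).round(3).tolist(),'turn',round(turn,4))
def markang(s):
    r=[]
    for d in ctrl.spot_point(s,'wheel_mark')[:2]:
        o,v=ray(s,d['centre']);c,sn=np.cos(Q[2]),np.sin(Q[2]);n=np.array([-sn,c,0])
        for y in(-.226,-.239):
            X=o+v*((W((0,y,0))-o)@n)/(v@n);m=mach(X);dx,dz=m[0],m[2]-.195
            r.append((round(d['p'],2),np.round(d['centre']).tolist(),y,'rad',round(np.hypot(dx,dz),3),'deg',round(np.degrees(np.arctan2(-dx,dz)),1)))
    return r
E
python3 - <<'E'
from h import *
s=snap('scene')
for r in markang(s):print(r)
print('grip',mach([.5412,.1838,.3087]),'pivot',mach([.544,.2368,.2657]))
im=cv2.cvtColor(s['color'],cv2.COLOR_RGB2BGR)[140:215,190:270]
a=cv2.resize(im,(400,375),interpolation=cv2.INTER_CUBIC)
b=cv2.resize(cv2.cvtColor(s['color'],cv2.COLOR_RGB2BGR)[175:250,290:370],(400,375),interpolation=cv2.INTER_CUBIC)
cv2.imwrite('pics/wheel0.png',np.hstack([a,b]))
rows([(.016,.105,.42),(.016,.105,.302)])
o=ctrl.get_obs()
E
```

```text
(0.72, [224.0, 199.0], -0.226, 'rad', np.float64(0.079), 'deg', np.float64(-154.3))
(0.72, [224.0, 199.0], -0.239, 'rad', np.float64(0.086), 'deg', np.float64(-162.9))
(0.35, [199.0, 295.0], -0.226, 'rad', np.float64(0.429), 'deg', np.float64(-156.5))
(0.35, [199.0, 295.0], -0.239, 'rad', np.float64(0.44), 'deg', np.float64(-158.2))
grip [0.0184687  0.14884753 0.3087    ] pivot [0.01525093 0.20182381 0.2657    ]
[2.118, 1.605, -1.074] turn -0.0518
[2.118, 1.605, -0.484] turn -0.0518
```

View pics/wheel0.png

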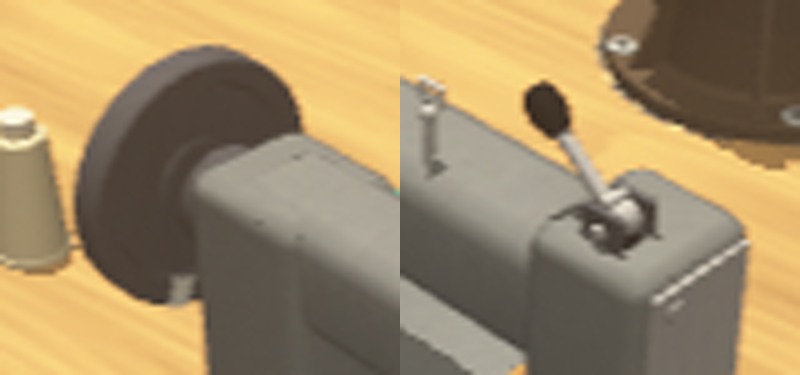

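The crop shows the pale mark at the bottom of the wheel, at about px (227,198). That puts the angle near −157°. The black knob on the lever is at px (319,197), leaning toward the wheel as described. I'll go to the lever first.

Request:
carry_out([
  [[0.1,0.1,-0.25,-0.012,-1],[0.25,0.2,-0.5,-0.025,-1],[0.45,0.3,-0.75,-0.035,-1],[0.65,0.45,-0.95,-0.045,-1],[0.8,0.55,-1.0,-0.0518,-1]],
])

```text
clock: 3.3
tool_pos: [0.3702, 0.4681, 0.39]
orientation: [-179.9, -0.1, -6.3]
force: [1.5, 1.0, -0.1]
opening: 0.0534
gripper_force: 0.0
```

```bash
python3 -c "
from h import *
o=ctrl.get_obs();print(o['clock'],o['tool_pos'],o['orientation'],mach(o['tool_pos']),o['force'])
rows([(.016,.105,.42),(.016,.105,.302)])"
```

```text
3.3 [0.37024669 0.46808029 0.39004939] [-1.79874115e+02 -5.50252537e-02 -6.29804850e+00] [-0.18356713  0.41194796  0.39004939] [ 1.47988705  1.02570912 -0.12989802]
[0.993, 1.538, -0.152] turn 0.0006
[0.992, 1.539, 0.438] turn 0.0006
```

Request:
carry_out([
  [[0.2,0.2,-0.1,0,-1],[0.35,0.4,-0.1,0,-1],[0.5,0.6,-0.1,0,-1],[0.65,0.8,-0.1,0,-1],[0.8,1.0,-0.1,0,-1]],
])

```text
clock: 3.8
tool_pos: [0.5019, 0.2582, 0.408]
orientation: [-180.0, -0.0, -6.5]
force: [0.8, 0.8, -0.4]
opening: 0.0131
gripper_force: 0.0
```

Request:
carry_out([
  [[0,0.2,0,0,-1],[0,0.4,0,0,-1],[0,0.4,0,0,-1]],
])

```text
clock: 4.1
tool_pos: [0.4919, 0.1767, 0.4091]
orientation: [-179.9, -0.1, -6.7]
force: [1.3, -0.6, 0.5]
opening: 0.0007
gripper_force: 0.0
```

```bash
python3 -c "
from h import *
o=ctrl.get_obs();print(o['clock'],o['tool_pos'],o['orientation'],mach(o['tool_pos']),o['force'],o['qvel'].round(1))
rows([(.016,.105,.42),(.016,.105,.302)])"
```

```text
4.1 [0.49186481 0.17669664 0.40905516] [-1.79940756e+02 -1.08583373e-01 -6.67681320e+00] [-0.02974523  0.13620493  0.40905516] [ 1.34781001 -0.57068735  0.49597963] [ 2.4  1.8  1.5 -0.6  0.9 -2.7]
[0.229, 0.155, -0.054] turn -0.0005
[0.228, 0.156, 0.536] turn -0.0005
```

Request:
carry_out([
  [[0.23,0.17,0,0,-1],[0.23,0.17,0.2,0,-1],[0.23,0.17,0.4,0,-1],[0.23,0.17,0.53,0,-1],[0.23,0.17,0.53,0,-1]],
])

```text
clock: 4.6
tool_pos: [0.5323, 0.141, 0.2977]
orientation: [179.8, 0.3, -6.5]
force: [0.5, 0.9, 0.6]
opening: 0.0005
gripper_force: 0.0
```

```bash
python3 -c "
from h import *
o=ctrl.get_obs();print(o['clock'],o['orientation'],mach(o['tool_pos']),o['force'])
rows([(.016,.105,.302)])"
```

```text
4.6 [179.7992755    0.33572443  -6.51876525] [0.01443146 0.10526155 0.29768759] [0.48117725 0.89300009 0.64224705]
[0.008, 0.001, -0.022] turn -0.0001
```

Request:
carry_out([
  [[0.01,-0.05,-0.02,0,-1],[0.01,-0.1,-0.02,0,-1],[0.01,-0.15,-0.02,0,-1],[0.01,-0.2,-0.02,0,-1],[0.01,-0.24,-0.02,0,-1]],
])

```text
clock: 5.1
tool_pos: [0.5417, 0.1905, 0.306]
orientation: [-180.0, -0.0, -6.5]
force: [-0.9, -0.3, 0.7]
opening: 0.0004
gripper_force: 0.0
```

```bash
python3 -c "
from h import *
o=ctrl.get_obs();print(o['clock'],mach(o['tool_pos']),o['force'])
s=snap('scene')
cv2.imwrite('pics/lev1.png',cv2.resize(cv2.cvtColor(s['color'],cv2.COLOR_RGB2BGR)[150:300,260:400],(560,600),interpolation=cv2.INTER_CUBIC))
print([(d['centre'],d['p']) for d in ctrl.spot_point(s,'lever_grip')],proj(s,[W((.016,.258,.295))]))"
```

```text
5.1 [0.01819693 0.15555172 0.305965  ] [-0.85592965 -0.33175061  0.69878787]
[([317.6, 191.9], 0.64), ([228.8, 176.1], 0.46)] [[354.5093609  219.24077018]]
```

View pics/lev1.png

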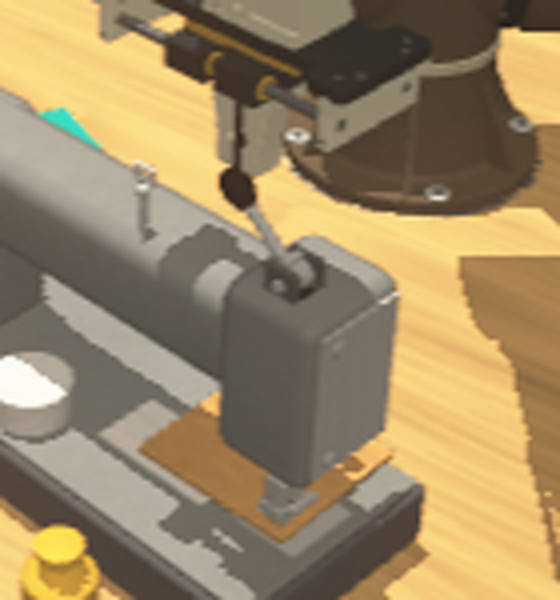

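The crop shows the lever unmoved: the knob at px (319,197) sits in front of the fingers, whose tips are near (322,192). I'll check the projection.

```bash
python3 -c "
from h import *
o=ctrl.get_obs()
X=o['tool_pos']
s=snap('scene');t=snap('top')
f=lambda m:(proj(s,[W(m)])[0].round(1),proj(t,[W(m)])[0].round(1))
print('tcp',proj(s,[X]).round(1),proj(t,[X]).round(1))
for y in (.135,.177): print(f((.028,y,.306)),f((.009,y,.306)))
print('knob',f((.016,.151,.309)))
print([(d['centre'],d['p']) for d in ctrl.spot_point(t,'lever_grip')+ctrl.spot_point(t,'lever_pivot')])
cv2.imwrite('pics/lev1t.png',cv2.resize(cv2.cvtColor(t['color'],cv2.COLOR_RGB2BGR)[130:230,150:270],(720,600),interpolation=cv2.INTER_CUBIC))
"
```

```text
tcp [[320.9 198. ]] [[191.8 169.5]]
(array([311.9, 196. ]), array([199.4, 166.6])) (array([317.2, 193. ]), array([198.7, 173.2]))
(array([324.8, 203. ]), array([184.4, 165.3])) (array([330.1, 199.9]), array([183.7, 172. ]))
knob (array([320.2, 195.7]), array([193.1, 170.1]))
[([180.4, 170.8], 0.82)]
```

View pics/lev1t.png

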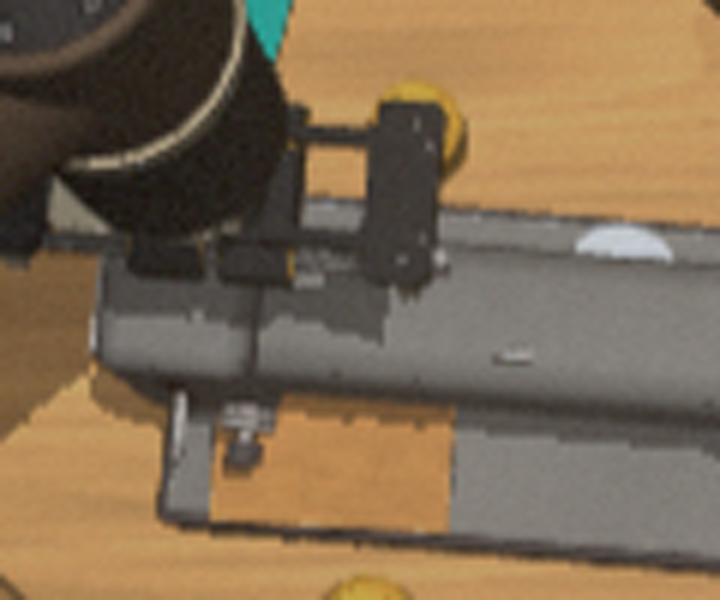

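Request:
carry_out([
  [[0,0.1,0,0,-1],[0,0.2,0,0,-1],[0,0.25,0,0,-1],[0,0.25,0,0,-1]],
])

```text
clock: 5.8
tool_pos: [0.5357, 0.1374, 0.3061]
orientation: [-180.0, -0.0, -6.6]
force: [0.2, 0.8, 1.2]
opening: 0.0006
gripper_force: 0.0
```

```bash
python3 -c "
from h import *
o=ctrl.get_obs();X=o['tool_pos'];print(mach(X),o['orientation'],o['joint_pos'].round(2))
s=snap('scene');t=snap('top')
print('tcp',proj(s,[X]).round(1),proj(t,[X]).round(1))
k=8
def crop(s,x0,y0,w,h):
    im=cv2.resize(cv2.cvtColor(s['color'],cv2.COLOR_RGB2BGR),None,fx=k,fy=k,interpolation=cv2.INTER_CUBIC)
    T=X
    from itertools import product
    c=[np.array([W(tuple(mach(X)+np.array([a*.0095,b*.021,z])))for a,b in((1,1),(1,-1),(-1,-1),(-1,1))]) for z in(0,.03)]
    for q in c: cv2.polylines(im,[np.int32(proj(s,q)*k+k/2)],True,(0,255,0),1)
    return im[y0*k:(y0+h)*k,x0*k:(x0+w)*k]
cv2.imwrite('pics/tip.png',np.hstack([crop(s,285,150,50,75),crop(t,175,145,50,75)]))
"
```

```text
[0.01825926 0.1021316  0.30610909] [-1.79972849e+02 -4.26121176e-02 -6.61650616e+00] [ 3.468e+01  6.100e+00 -5.300e+00  1.000e-02 -7.856e+01  4.870e+01]
tcp [[304.9 189.2]] [[210.8 170.9]]
```

View pics/tip.png

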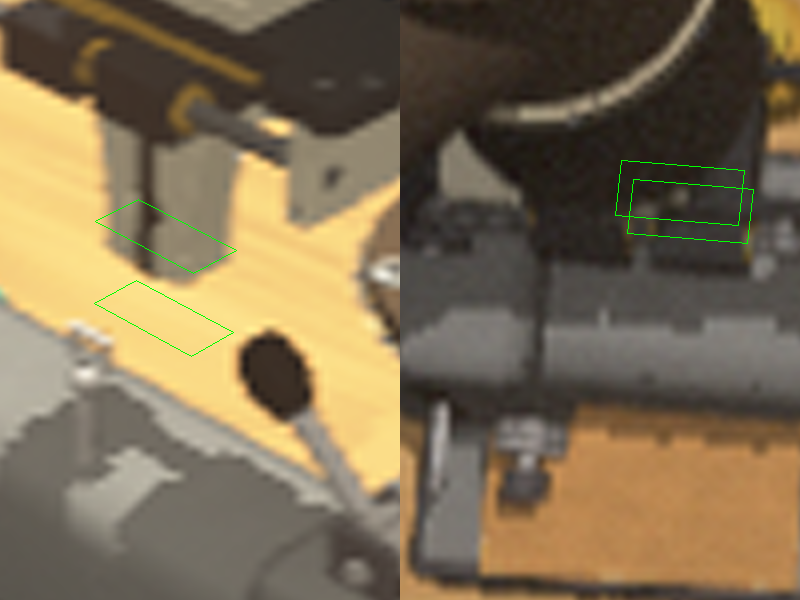

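The crop shows the finger tips ending about 28 mm above the predicted outline, so they passed over the knob. I'll go down 28 mm and push again, watching the force.

Request:
carry_out([
  [[0,0,0.07,0,-1],[0,0,0.14,0,-1],[0,-0.05,0.14,0,-1],[0,-0.1,0.14,0,-1],[0,-0.15,0.14,0,-1]],
])

```text
clock: 6.4
tool_pos: [0.5392, 0.1603, 0.2827]
orientation: [179.0, -0.1, -6.5]
force: [-11.7, -55.9, 43.1]
opening: 0.0004
gripper_force: 28.4
```

Request:
carry_out([
  [[0,-0.04,0,0,-1],[0,-0.08,0,0,-1],[0,-0.12,0,0,-1]],
])

```text
clock: 6.7
tool_pos: [0.5425, 0.1941, 0.2785]
orientation: [-179.9, -0.1, -6.5]
force: [1.0, -0.1, 0.1]
opening: 0.0007
gripper_force: 0.2
```

```bash
python3 -c "
from h import *
o=ctrl.get_obs();print(o['clock'],mach(o['tool_pos']),o['force'])
s=snap('scene')
print([(d['centre'],d['p']) for d in ctrl.spot_point(s,'lever_grip')])
d=np.abs(s['color'].astype(int)-cv2.imread('pics/s0.png')[:,:,::-1]).sum(2)
print(s['color'][190:206:3,312:330:3].sum(2))
"
```

```text
6.7 [0.0186224  0.15927578 0.2785328 ] [ 1.02648511 -0.08554654  0.10680801]
[([333.8, 191.9], 0.53)]
[[612 446 356 306 385 386]
 [601 421 403 294 385 301]
 [600 419 330 202 389 314]
 [601 442 311 327 385 381]
 [520 581 507 324 389 398]
 [433 471 585 602 585 581]]
```

```bash
python3 -c "
from h import *
s=snap('scene');t=snap('top')
for a in (-50,-24,-10,0,20,45,65):
    r=np.radians(a);m=(.016,.2+.064*np.sin(r),.268+.064*np.cos(r));print(a,proj(s,[W(m)]).round(1),proj(t,[W(m)]).round(1))
for p in(s,t):
  for n in('lever_grip','foot_lever','presser_foot'):
    print(n,[(np.round(d['centre'],1),round(d['p'],2),d['mask'].sum()) for d in ctrl.silhouettes(p,n)][:2],[(np.round(d['centre'],1),round(d['p'],2)) for d in ctrl.spot_point(p,n)][:2])
"
```

```text
-50 [[320.2 195.7]] [[193.1 170.1]]
-24 [[327.6 193.4]] [[183.8 168.1]]
-10 [[332.5 194.3]] [[178.1 167.3]]
0 [[336.2 195.8]] [[173.9 166.9]]
20 [[343.3 201. ]] [[166.3 166.5]]
45 [[350.8 210.5]] [[159. 167.]]
65 [[354.5 219.2]] [[156. 168.]]
lever_grip [(array([335.2, 198.7]), 0.71, np.int64(145)), (array([282.7, 230.5]), 0.58, np.int64(13253))] [(array([335. , 193.4]), 0.59)]Traceback (most recent call last):
  File "<string>", line 8, in <module>
    print(n,[(np.round(d['centre'],1),round(d['p'],2),d['mask'].sum()) for d in ctrl.silhouettes(p,n)][:2],[(np.round(d['centre'],1),round(d['p'],2)) for d in ctrl.spot_point(p,n)][:2])
                                                                                                                                                               ~~~~~~~~~~~~~~~^^^^^
ValueError: it knows: board, brush, cone, lever_grip, lever_pivot, machine, mallet, presser_foot, tin, weight, wheel_axis, wheel_mark
```

Request:
carry_out([
  [[0,0,0,0,-1],[0,0,0,0,-1]],
])

```text
clock: 7.25
tool_pos: [0.542, 0.193, 0.2775]
orientation: [-180.0, 0.0, -6.5]
force: [-0.0, -0.5, 0.9]
opening: 0.0005
gripper_force: 0.0
```

```bash
python3 -c "
from h import *
s=snap('scene')
o=ctrl.get_obs();print(o['clock'],mach(o['tool_pos']),o['force'])
for n in('lever_grip','presser_foot'):
    print(n,[(np.round(d['centre'],1),round(d['p'],2),d['mask'].sum()) for d in ctrl.silhouettes(s,n)][:2],[(np.round(d['centre'],1),round(d['p'],2)) for d in ctrl.spot_point(s,n)][:2])
cv2.imwrite('pics/lev2.png',cv2.resize(cv2.cvtColor(s['color'],cv2.COLOR_RGB2BGR)[170:290,280:380],(500,600),interpolation=cv2.INTER_CUBIC))
"
```

```text
7.3 [0.01823449 0.15804787 0.27756874] [0.12845464 0.86882469 0.20096008]
lever_grip [(array([347.9, 214.1]), 0.64, np.int64(154))] [(array([352.4, 217.2]), 0.42), (array([417.7, 313.1]), 0.27)]
presser_foot [] [(array([326.3, 276. ]), 0.65)]
```

View pics/lev2.png

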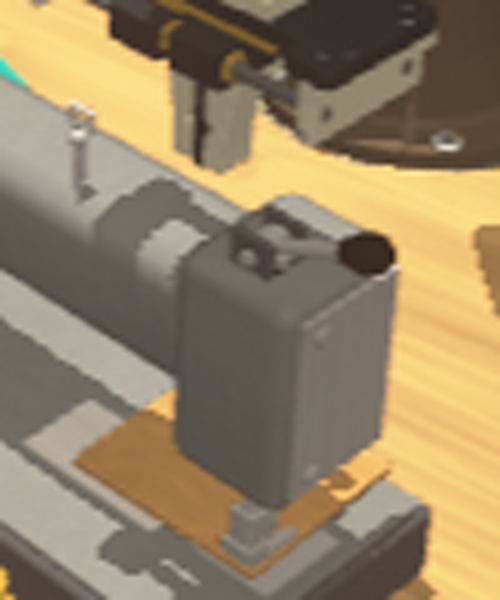

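The crop shows the lever flipped over, knob at px (353,220), and the foot down on the board. The lever is done. The jam direction also confirms that the tips sit about 29 mm higher than reported. Next is the wheel.

Request:
carry_out([
  [[0,0,-0.25,0,0.09],[0,0.2,-0.45,0,0.09],[0.1,0.45,-0.45,0,0.09],[0.2,0.7,-0.45,0,0.09],[0.2,0.95,-0.45,0,0.09]],
])

```text
clock: 8.0
tool_pos: [0.5615, 0.0099, 0.3674]
orientation: [-180.0, -0.0, -6.5]
force: [1.4, 0.7, -0.1]
opening: 0.0349
gripper_force: 0.0
```

Request:
carry_out([
  [[0,0.25,0,0,0.09],[0,0.5,0,0,0.09],[0,0.75,0,0,0.09],[0,0.95,0,0,0.09],[0,1.0,0,0,0.09]],
])

```text
clock: 8.5
tool_pos: [0.5372, -0.1909, 0.3675]
orientation: [180.0, 0.0, -6.7]
force: [-0.4, -0.3, -0.6]
opening: 0.0477
gripper_force: 0.0
```

Request:
carry_out([
  [[0,0,0,0,0.09]],
])

```text
clock: 8.6
tool_pos: [0.5377, -0.189, 0.3673]
orientation: [180.0, 0.0, -6.7]
force: [0.2, 0.9, -0.1]
opening: 0.0475
gripper_force: 0.0
```

```bash
python3 -c "
from h import *
o=ctrl.get_obs();print(o['clock'],mach(o['tool_pos']),o['orientation'],o['opening'])
f=lambda d:(-.075*np.sin(np.radians(d)),-.239,.195+.075*np.cos(np.radians(d))-.039)
rows([f(-55)])
s=snap('scene')
for r in markang(s):print(r)
a=s['color'];b=cv2.imread('pics/s0.png')[:,:,::-1]
X=o['tool_pos'];m=mach(X)
for dz in(0,.029): print(proj(s,[W(m+np.array([.0095,.045,dz])),W(m+np.array([.0095,.024,dz])),W(m+np.array([.0095,-.024,dz]))]).round(1).tolist())
for n in ['wheel_axis']: print([(np.round(d['centre'],1),d['p']) for d in ctrl.spot_point(s,n)],proj(s,[W((0,-.239,.195))]))
"
```

```text
8.6 [ 0.05716121 -0.22199788  0.36730503] [ 1.79995430e+02  2.04774413e-02 -6.65797659e+00] 0.04749042345431069
[0.022, 0.085, 0.841] turn -0.0004
(0.59, [222.0, 200.0], -0.226, 'rad', np.float64(0.082), 'deg', np.float64(-148.3))
(0.59, [222.0, 200.0], -0.239, 'rad', np.float64(0.088), 'deg', np.float64(-157.0))
[[219.5, 137.6], [214.9, 135.2], [204.7, 129.9]]
[[218.6, 128.0], [214.0, 125.6], [203.7, 120.4]]
[(array([226.5, 172.5]), 0.76)] [[228.93551562 174.43269888]]
```

Request:
carry_out([
  [[0.02,0.09,0.15,0,0.09],[0.02,0.09,0.35,0,0.09],[0.02,0.09,0.5,0,0.09],[0.02,0.09,0.55,0,0.09],[0.02,0.09,0.6,0,0.09]],
])

```text
clock: 9.25
tool_pos: [0.5406, -0.205, 0.2477]
orientation: [180.0, -0.0, -6.4]
force: [0.3, 0.5, 1.7]
opening: 0.0476
gripper_force: 0.0
```

Request:
carry_out([
  [[0,0,0.06,0,0.09],[0,0,0.12,0,0.09],[0,0,0.18,0,0.09],[0,0,0.24,0,0.09],[0,0,0.24,0,0.09]],
])

```text
clock: 9.75
tool_pos: [0.539, -0.2056, 0.1975]
orientation: [-180.0, 0.2, -6.5]
force: [-0.1, 0.0, -1.0]
opening: 0.0475
gripper_force: 0.0
```

```bash
python3 -c "
from h import *
o=ctrl.get_obs();print(o['clock'],mach(o['tool_pos']),o['orientation'],o['opening'],o['force'])
s=snap('scene');t=snap('top')
A=cv2.resize(cv2.cvtColor(s['color'],cv2.COLOR_RGB2BGR)[120:210,180:260],None,fx=5,fy=5,interpolation=cv2.INTER_CUBIC)
B=cv2.resize(cv2.cvtColor(t['color'],cv2.COLOR_RGB2BGR)[145:235,300:360],None,fx=5,fy=5,interpolation=cv2.INTER_CUBIC)
cv2.imwrite('pics/grip.png',np.hstack([A,B]))
"
```

```text
9.75 [ 0.06035388 -0.23829062  0.1974938 ] [-1.79983773e+02  1.68294883e-01 -6.51148602e+00] 0.04747078074870905 [-0.06813914  0.03643362 -0.98857892]
```

View pics/grip.png

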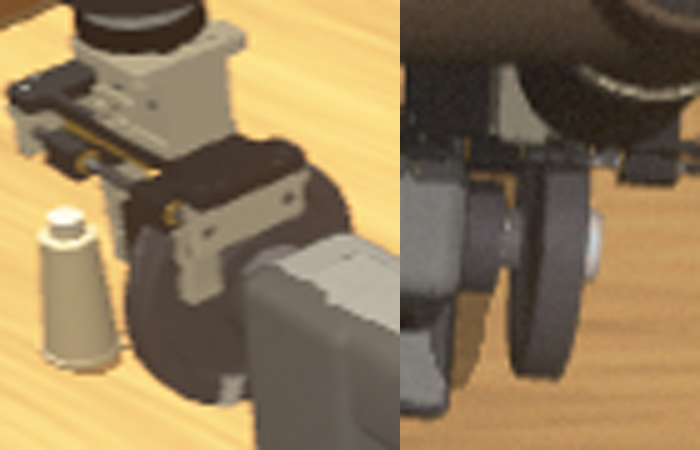

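The crop shows the fingers straddling the rim at its back, with the inner finger on the face at px (219,178). The mark is still at the bottom, px (227,198). Closing now.

Request:
carry_out([
  [[0,0,0,0,-1],[0,0,0,0,-1],[0,0,0,0,-1],[0,0,0,0,-1]],
])

```text
clock: 10.25
tool_pos: [0.5397, -0.2084, 0.2003]
orientation: [179.8, -0.0, -6.5]
force: [-0.8, -14.8, -1.4]
opening: 0.0259
gripper_force: 30.0
```

```bash
python3 -c "
from h import *
o=ctrl.get_obs();print(o['clock'],mach(o['tool_pos']),o['orientation'],o['opening'],o['force'],o['moment'],o['gripper_force'])
f=lambda d:(-.075*np.sin(np.radians(d)),-.239,.195+.075*np.cos(np.radians(d))-.039)
f0=np.array(f(-54))
for d in range(-54,60,12): v=(np.array(f(d))-f0)/.2; print(d,[v[0].round(3),(-v[2]).round(3)])
"
```

```text
10.25 [ 0.06138507 -0.24102004  0.20028631] [ 1.79772844e+02 -8.23757475e-03 -6.49645421e+00] 0.025861012254349607 [ -0.84163986 -14.78001193  -1.38096281] [-4.62118571  0.15170606  0.09861668] 30.003335773944855
-54 [np.float64(0.0), np.float64(-0.0)]
-42 [np.float64(-0.052), np.float64(-0.058)]
-30 [np.float64(-0.116), np.float64(-0.104)]
-18 [np.float64(-0.187), np.float64(-0.136)]
-6 [np.float64(-0.264), np.float64(-0.153)]
6 [np.float64(-0.343), np.float64(-0.153)]
18 [np.float64(-0.419), np.float64(-0.136)]
30 [np.float64(-0.491), np.float64(-0.104)]
42 [np.float64(-0.554), np.float64(-0.058)]
54 [np.float64(-0.607), np.float64(-0.0)]
```

Request:
carry_out([
  [[-0.025,0.01,-0.03,0,-1],[-0.07,0.01,-0.073,0,-1],[-0.116,0.01,-0.104,0,-1],[-0.187,0.01,-0.136,0,-1],[-0.264,0.01,-0.153,0,-1]],
])

```text
clock: 10.75
tool_pos: [0.4867, -0.2023, 0.2295]
orientation: [180.0, 0.0, -6.5]
force: [4.0, -9.2, -15.0]
opening: 0.0264
gripper_force: 30.0
```

Request:
carry_out([
  [[-0.079,0,0,0,-1],[-0.155,0,0.017,0,-1],[-0.227,0,0.049,0,-1],[-0.273,0,0.08,0,-1],[-0.273,0,0.08,0,-1]],
])

```text
clock: 11.25
tool_pos: [0.4336, -0.1963, 0.215]
orientation: [179.9, -0.2, -6.5]
force: [3.5, -6.5, -4.5]
opening: 0.0261
gripper_force: 30.0
```

```bash
python3 -c "
from h import *
o=ctrl.get_obs();m=mach(o['tool_pos']);print(o['clock'],m,o['orientation'],o['opening'],o['force'],o['moment'],o['gripper_force'])
s=snap('scene')
for r in markang(s):print(r)
for a in(-80,-60,-50,-40,0): r=np.radians(a);print(a,[proj(s,[W((-R*np.sin(r),y,.195+R*np.cos(r)))])[0].round(1) for R,y in((.0825,-.239),(.0725,-.226))])
"
```

```text
11.25 [-0.04537058 -0.24099879  0.21504416] [179.94168847  -0.24387269  -6.47695058] 0.026061872540143007 [ 3.49641472 -6.47273633 -4.49779289] [-2.22157314 -1.36982794 -0.05506843] 29.997843503952026
(0.55, [204.0, 175.0], -0.226, 'rad', np.float64(0.11), 'deg', np.float64(-65.9))
(0.55, [204.0, 175.0], -0.239, 'rad', np.float64(0.099), 'deg', np.float64(-68.7))
-80 [array([207.3, 180.1]), array([212.6, 181.1])]
-60 [array([209.1, 171.2]), array([214.2, 173.2])]
-50 [array([211. , 166.8]), array([215.9, 169.3])]
-40 [array([213.4, 162.6]), array([218. , 165.7])]
0 [array([227. , 150.9]), array([229.9, 155.3])]
```

Request:
carry_out([
  [[0,0,0,0,0.09],[0,0,0,0,0.09],[0,0,0,0,0.09],[0,0,-0.05,0,0.09],[0.06,0,-0.12,0,0.09]],
])

```text
clock: 11.85
tool_pos: [0.4439, -0.1968, 0.2387]
orientation: [-180.0, 0.1, -6.5]
force: [0.4, -0.2, 1.0]
opening: 0.0472
gripper_force: 0.0
```

```bash
python3 -c "
from h import *
o=ctrl.get_obs();m=mach(o['tool_pos']);print(o['clock'],m,o['opening'],o['force'])
s=snap('scene')
for r in markang(s):print(r)
rows([(.059,-.2395,.2019)])
"
```

```text
11.85 [-0.03510822 -0.24032038  0.23868979] 0.047154283086460184 [ 0.4499636  -0.17209564  0.97747784]
(0.78, [207.0, 176.0], -0.226, 'rad', np.float64(0.097), 'deg', np.float64(-67.4))
(0.78, [207.0, 176.0], -0.239, 'rad', np.float64(0.086), 'deg', np.float64(-70.9))
[0.454, -0.005, 0.194] turn 0.0001
```

Request:
carry_out([
  [[0.12,0,0,0,0.09],[0.24,0,0,0,0.09],[0.36,0,0.06,0,0.09],[0.45,0,0.12,0,0.09],[0.455,0,0.19,0,0.09]],
])

```text
clock: 12.45
tool_pos: [0.5369, -0.2073, 0.199]
orientation: [180.0, 0.0, -6.5]
force: [0.2, 0.9, -0.4]
opening: 0.0473
gripper_force: 0.0
```

Request:
carry_out([
  [[0,0,0,0,-1],[0,0,0,0,-1],[0,0,0,0,-1],[0,0,0,0,-1]],
])

```text
clock: 12.85
tool_pos: [0.5352, -0.2079, 0.2013]
orientation: [180.0, -0.1, -6.5]
force: [-0.1, -4.5, -0.6]
opening: 0.0257
gripper_force: 30.0
```

```bash
python3 -c "
from h import *
o=ctrl.get_obs();m=mach(o['tool_pos']);print(o['clock'],m,o['opening'],o['force'])
f=lambda d:(-.075*np.sin(np.radians(d)),-.239,.195+.075*np.cos(np.radians(d))-.039)
a=np.degrees(np.arctan2(-m[0],m[2]+.039-.195));f0=np.array(f(a));print(a,np.hypot(m[0],m[2]-.156))
for d in (-44,-36,-24,-12,0,6,12,18): v=(np.array(f(d))-f0)/.2; print(d,[v[0].round(3),(-v[2]).round(3)])
s=snap('scene')
for r in markang(s):print(r)
"
```

```text
12.85 [ 0.05686602 -0.24097315  0.201284  ] 0.02572629413798406 [-0.11440725 -4.4717364  -0.5626624 ]
-51.468714191876536 0.0726937721848367
-44 [np.float64(-0.033), np.float64(-0.036)]
-36 [np.float64(-0.073), np.float64(-0.07)]
-24 [np.float64(-0.141), np.float64(-0.109)]
-12 [np.float64(-0.215), np.float64(-0.133)]
0 [np.float64(-0.293), np.float64(-0.141)]
6 [np.float64(-0.333), np.float64(-0.139)]
12 [np.float64(-0.371), np.float64(-0.133)]
18 [np.float64(-0.409), np.float64(-0.123)]
(0.64, [206.0, 176.0], -0.226, 'rad', np.float64(0.1), 'deg', np.float64(-67.9))
(0.64, [206.0, 176.0], -0.239, 'rad', np.float64(0.089), 'deg', np.float64(-71.4))
(0.22, [352.0, 215.0], -0.226, 'rad', np.float64(0.796), 'deg', np.float64(126.3))
(0.22, [352.0, 215.0], -0.239, 'rad', np.float64(0.82), 'deg', np.float64(126.5))
```

Request:
carry_out([
  [[-0.033,0,-0.036,0,-1],[-0.073,0,-0.07,0,-1],[-0.141,0,-0.109,0,-1],[-0.215,0,-0.133,0,-1],[-0.293,0,-0.141,0,-1]],
])

```text
clock: 13.45
tool_pos: [0.4767, -0.2012, 0.2275]
orientation: [180.0, -0.0, -6.5]
force: [5.8, -10.1, -18.4]
opening: 0.0257
gripper_force: 30.0
```

Request:
carry_out([
  [[-0.02,0,0,0,-1],[-0.035,0,0,0,-1],[-0.035,0,0,0,-1],[-0.035,0,0,0,-1]],
])

```text
clock: 13.85
tool_pos: [0.4701, -0.2004, 0.2274]
orientation: [180.0, -0.0, -6.5]
force: [4.5, -8.6, -12.1]
opening: 0.0261
gripper_force: 30.0
```

```bash
cat > mk.py <<'E'
from h import *
o=ctrl.get_obs();m=mach(o['tool_pos']);print(o['clock'],m,o['opening'],o['force'],'phi',np.degrees(np.arctan2(-m[0],m[2]+.039-.195)))
for n in('scene','top'):
    s=snap(n)
    for d in ctrl.spot_point(s,'wheel_mark')[:2]:
        c=d['centre']
        g=np.radians(np.arange(-100,60,.5));P=proj(s,[W((-.0825*np.sin(r),-.239,.195+.0825*np.cos(r))) for r in g])
        e=np.hypot(*(P-c).T);print(n,np.round(c,1),round(d['p'],2),'ang',np.degrees(g[e.argmin()]).round(1),'err px',e.min().round(1))
    c,sn=np.cos(Q[2]),np.sin(Q[2])
    # brightness along the rim, inner edge side, mid, outer edge
    g=np.arange(-90,60,5)
    for y,R in((-.239,.0825),(-.229,.0825),(-.226,.0725)):
        P=proj(s,[W((-R*np.sin(np.radians(a)),y,.195+R*np.cos(np.radians(a)))) for a in g]).round().astype(int)
        print(y,dict(zip(g.tolist(),s['color'][P[:,1],P[:,0]].sum(1).tolist())))
E
python3 mk.py
```

```text
13.85 [-0.00872317 -0.24095728  0.22740339] 0.026095169540275947 [  4.50623803  -8.62679121 -12.07546597] phi 6.965164630909637
scene [219.6 155.7] 0.86 ang -20.5 err px 0.1
scene [416.  314.1] 0.22 ang 59.5 err px 233.1
-0.239 {-90: 219, -85: 229, -80: 241, -75: 253, -70: 267, -65: 284, -60: 300, -55: 313, -50: 316, -45: 322, -40: 336, -35: 345, -30: 356, -25: 685, -20: 700, -15: 474, -10: 237, -5: 232, 0: 229, 5: 252, 10: 388, 15: 383, 20: 376, 25: 410, 30: 401, 35: 397, 40: 396, 45: 531, 50: 558, 55: 525}
-0.229 {-90: 220, -85: 220, -80: 227, -75: 241, -70: 237, -65: 265, -60: 281, -55: 280, -50: 277, -45: 299, -40: 319, -35: 294, -30: 336, -25: 535, -20: 495, -15: 263, -10: 235, -5: 237, 0: 222, 5: 388, 10: 378, 15: 391, 20: 404, 25: 401, 30: 396, 35: 454, 40: 586, 45: 558, 50: 587, 55: 583}
-0.226 {-90: 208, -85: 209, -80: 210, -75: 211, -70: 210, -65: 207, -60: 209, -55: 207, -50: 206, -45: 208, -40: 205, -35: 205, -30: 262, -25: 368, -20: 423, -15: 337, -10: 201, -5: 203, 0: 183, 5: 397, 10: 389, 15: 375, 20: 372, 25: 313, 30: 217, 35: 200, 40: 201, 45: 202, 50: 203, 55: 203}

[... 176 characters left out ...]
, -5: 113, 0: 101, 5: 111, 10: 100, 15: 129, 20: 191, 25: 164, 30: 224, 35: 213, 40: 212, 45: 202, 50: 194, 55: 179}
-0.229 {-90: 244, -85: 254, -80: 254, -75: 254, -70: 247, -65: 235, -60: 235, -55: 241, -50: 225, -45: 220, -40: 218, -35: 214, -30: 197, -25: 187, -20: 189, -15: 165, -10: 144, -5: 135, 0: 99, 5: 115, 10: 270, 15: 344, 20: 131, 25: 114, 30: 162, 35: 188, 40: 164, 45: 172, 50: 169, 55: 153}
-0.226 {-90: 221, -85: 228, -80: 237, -75: 237, -70: 223, -65: 223, -60: 215, -55: 209, -50: 220, -45: 202, -40: 205, -35: 201, -30: 184, -25: 172, -20: 171, -15: 156, -10: 133, -5: 114, 0: 93, 5: 197, 10: 345, 15: 360, 20: 236, 25: 127, 30: 115, 35: 123, 40: 130, 45: 138, 50: 143, 55: 142}
```

Request:
carry_out([
  [[-0.05,0,0.01,0,-1],[-0.1,0,0.028,0,-1],[-0.13,0,0.04,0,-1],[-0.13,0,0.04,0,-1],[-0.13,0,0.04,0,-1]],
])

```text
clock: 14.55
tool_pos: [0.4458, -0.1977, 0.2207]
orientation: [179.9, -0.2, -6.5]
force: [6.5, -8.9, -8.1]
opening: 0.0257
gripper_force: 30.0
```

```bash
sed -i 's/arange(-90,60,5)/arange(-16,17,2)/' mk.py; python3 mk.py
```

```text
14.55 [-0.03309481 -0.24099173  0.22069224] 0.025720797757394293 [ 6.49767043 -8.89019103 -8.10296344] phi 27.093064763691295
scene [225.2 150.2] 0.97 ang -3.0 err px 1.4
-0.239 {-16: 362, -14: 365, -12: 363, -10: 363, -8: 616, -6: 732, -4: 694, -2: 691, 0: 516, 2: 481, 4: 226, 6: 226, 8: 222, 10: 220, 12: 219, 14: 205, 16: 196}
-0.229 {-16: 326, -14: 334, -12: 291, -10: 349, -8: 331, -6: 500, -4: 468, -2: 510, 0: 499, 2: 415, 4: 221, 6: 221, 8: 221, 10: 222, 12: 224, 14: 224, 16: 202}
-0.226 {-16: 204, -14: 204, -12: 205, -10: 332, -8: 332, -6: 421, -4: 421, -2: 421, 0: 422, 2: 333, 4: 333, 6: 200, 8: 200, 10: 200, 12: 201, 14: 201, 16: 201}
-0.239 {-16: 230, -14: 230, -12: 234, -10: 220, -8: 208, -6: 212, -4: 210, -2: 198, 0: 206, 2: 189, 4: 193, 6: 186, 8: 182, 10: 175, 12: 173, 14: 168, 16: 156}
-0.229 {-16: 225, -14: 220, -12: 215, -10: 224, -8: 208, -6: 212, -4: 203, -2: 201, 0: 195, 2: 190, 4: 189, 6: 182, 8: 178, 10: 175, 12: 165, 14: 158, 16: 154}
-0.226 {-16: 223, -14: 217, -12: 217, -10: 210, -8: 196, -6: 210, -4: 201, -2: 202, 0: 202, 2: 194, 4: 177, 6: 180, 8: 169, 10: 175, 12: 163, 14: 163, 16: 147}
```

Request:
carry_out([
  [[-0.012,0,0.006,0,-1],[-0.024,0,0.012,0,-1],[-0.024,0,0.012,0,-1],[-0.024,0,0.012,0,-1]],
])

```text
clock: 15.15
tool_pos: [0.4424, -0.1973, 0.219]
orientation: [179.9, -0.4, -6.5]
force: [8.5, -8.8, -7.3]
opening: 0.0254
gripper_force: 30.0
```

Request:
carry_out([
  [[0,0,0,0,0.09],[0,0,0,0,0.09],[0,0,0,0,0.09],[0,0,-0.1,0,0.09],[0,0,-0.25,0,0.09]],
])

```text
clock: 15.65
tool_pos: [0.4383, -0.1959, 0.267]
orientation: [-180.0, 0.2, -6.5]
force: [0.3, 0.4, 1.2]
opening: 0.0475
gripper_force: 0.0
```

Request:
carry_out([
  [[0,0,-0.25,0,0.09],[0,0,-0.5,0,0.09],[0,-0.2,-0.7,0,0.09],[0,-0.45,-0.7,0,0.09],[0,-0.7,-0.7,0,0.09]],
])

```text
clock: 16.15
tool_pos: [0.455, -0.0609, 0.4097]
orientation: [-179.9, -0.2, -6.6]
force: [1.3, 0.8, 0.0]
opening: 0.0478
gripper_force: 0.0
```

Request:
carry_out([
  [[0,-0.25,0,0,0.09],[0,-0.5,0,0,0.09],[0,-0.7,0,0,0.09],[0,-0.7,0,0,0.09]],
])

```text
clock: 16.55
tool_pos: [0.4706, 0.081, 0.407]
orientation: [-180.0, 0.1, -6.2]
force: [-0.6, 0.1, -0.7]
opening: 0.0477
gripper_force: 0.0
```

```bash
cat > fin.py <<'E'
from h import *
from scipy.optimize import minimize
o=ctrl.get_obs();print(o['clock'],mach(o['tool_pos']))
S=[snap('scene'),snap('top')]
t=np.linspace(0,6.283,60)
cyl=[(.0825*np.sin(u),y,.195+.0825*np.cos(u)) for y in(-.252,-.226) for u in t]
def hull(s,q):
    im=np.zeros((384*4,512*4),np.uint8)
    cv2.fillConvexPoly(im,cv2.convexHull(np.int32(proj(s,[W(p,q) for p in cyl])*4+2)),255)
    return cv2.resize(im,(512,384),interpolation=cv2.INTER_AREA)/255.
for s,n in zip(S,('scene','top')):
    d=ctrl.silhouettes(s,'wheel_mark')[:2]; print(n,[(np.round(e['centre']),round(e['p'],2),e['mask'].sum()) for e in d])
    print([(np.round(e['centre'],1),round(e['p'],2)) for e in ctrl.spot_point(s,'wheel_mark')])
    if n=='scene':  # pose shift that best lines up the rim's upper/back edge by image gradient
        g=cv2.GaussianBlur(cv2.cvtColor(s['color'],cv2.COLOR_RGB2GRAY),(0,0),.8).astype(float)
        # pale mark pixels near the top of the rim
        c=s['color'].astype(int).sum(2)
    for q in (Q,(.5067,.0372,np.radians(-6.9)),(.504,.036,np.radians(-5.4))):
        for y,R in((-.245,.0825),(-.239,.0825),(-.232,.0825),(-.226,.0725)):
            a=np.arange(-24,25,1.)
            P=proj(s,[W((-R*np.sin(np.radians(b)),y,.195+R*np.cos(np.radians(b))),q) for b in a])
            v=cv2.remap(s['color'].sum(2).astype(np.float32),P[None,:,0].astype(np.float32),P[None,:,1].astype(np.float32),cv2.INTER_LINEAR)[0]
            th=(v.max()+np.median(v))/2;i=v>th;print(n,y,R,'mark span',a[i].min(),a[i].max(),'cent',round(a[i].mean(),1),v.max(),np.median(v))
E
python3 fin.py
```

```text
16.55 [-0.04002388  0.03875313  0.40703885]
scene [(array([222., 169.]), 0.96, np.int64(1314))]
[(array([226. , 152.5]), 0.92), (array([416.8, 314.8]), 0.66)]
scene -0.245 0.0825 mark span -4.0 6.0 cent 1.0 738.0 417.5703
scene -0.239 0.0825 mark span -4.0 6.0 cent 1.0 737.94727 366.71875
scene -0.232 0.0825 mark span -4.0 6.0 cent 1.0 734.8008 346.07617
scene -0.226 0.0725 mark span -6.0 6.0 cent 0.0 412.97266 207.54297
scene -0.245 0.0825 mark span -5.0 5.0 cent 0.0 737.7539 442.10938
scene -0.239 0.0825 mark span -4.0 5.0 cent 0.5 738.0 369.38086
scene -0.232 0.0825 mark span -5.0 5.0 cent 0.0 734.9375 350.0166
scene -0.226 0.0725 mark span -6.0 6.0 cent 0.0 414.0625 207.21875
scene -0.245 0.0825 mark span -2.0 8.0 cent 3.0 736.81055 416.35938
scene -0.239 0.0825 mark span -2.0 8.0 cent 3.0 738.0 358.70117
scene -0.232 0.0825 mark span -3.0 8.0 cent 2.5 736.9336 353.4043
scene -0.226 0.0725 mark span -2.0 10.0 cent 4.0 414.125 207.31445
top []
[(array([331.2, 187.7]), 0.91)]
top -0.245 0.0825 mark span -5.0 6.0 cent 0.5 598.2617 268.90625
top -0.239 0.0825 mark span -4.0 6.0 cent 1.0 603.4707 267.54492
top -0.232 0.0825 mark span -4.0 5.0 cent 0.5 598.25 253.15234
top -0.226 0.0725 mark span -4.0 4.0 cent 0.0 200.53516 152.52051
top -0.245 0.0825 mark span -5.0 5.0 cent 0.0 597.83594 267.9336
top -0.239 0.0825 mark span -5.0 5.0 cent 0.0 603.54785 268.97656
top -0.232 0.0825 mark span -5.0 5.0 cent 0.0 595.6797 264.0
top -0.226 0.0725 mark span -6.0 2.0 cent -2.0 234.96875 155.0166
top -0.245 0.0825 mark span -2.0 8.0 cent 3.0 597.30664 267.01562
top -0.239 0.0825 mark span -2.0 8.0 cent 3.0 601.5547 269.2578
top -0.232 0.0825 mark span -2.0 7.0 cent 2.5 597.0703 266.16406
top -0.226 0.0725 mark span -4.0 6.0 cent 1.0 359.26953 160.08594
```

Both views put the mark 0–3° from the top. The lever is over and the arm is clear of everything, so I'm handing in.

```bash
python3 -c "
from h import *
s=snap('scene');print([(np.round(d['centre'],1),round(d['p'],2)) for n in('lever_grip','wheel_mark') for d in ctrl.spot_point(s,n)[:1]])
print(ctrl.close_job())"
```

```text
[(array([351.6, 217.7]), 0.53), (array([227.1, 151.1]), 0.62)]
the job is handed in; nothing more can be done
None
```

The job is handed in at about 17 s: the lever is over with the foot down on the board, and the wheel is at rest with its index line within about 3° of the top. The first lever push passed over the knob, and the second briefly hit the knob's end at about 70 N on the wrist before it went over. I did not re-measure the other bench things afterwards.

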